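# File a tall carton in a crowded pick tray

## Robot

A 7-joint arm with a two-finger parallel gripper is mounted at the origin on the work surface. World frame = base frame: x ahead of the robot, y to its left, z up, the work surface at z = 0. Lengths are in mm, angles in rad, forces in N, time in s.
With the tool pointing down it reaches from about 400 to 875 mm from the base axis. Payload 4.4 kg.
Tool frame: the origin (TCP) lies at the very end of the fingers, on their centre line; the grasp point (between the pads) lies 19 mm behind it; x points along the fingers, y is the direction in which the jaws open and shut, and the axes are right-handed (so a half turn about x gives the same grasp; the last joint's range is limited). The gripper opens to 85 mm and grips with 20 to 120 N. Pads are 22 mm wide; open, the fingers measure 114 mm over their backs; the gripper's body (76 mm by 85 mm) begins 54 mm behind the grasp point. The pads swing forward as they close: fully open they stand 13 mm farther back than shut.
Start: joints at [-1.263, 0.628, 0.038, 1.517, -0.027, 0.996, -0.02], TCP at [237.329, 605.139, 231.313] pointing down, gripper open.
Joint ranges: [-3.06, 3.06], [-0.37, 2.12], [-1.25, 1.32], [0.18, 2.47], [-1.1, 4.24], [0.23, 1.98], [-2.94, 2.94]. Speed limits (rad/s): [2.57, 2.57, 3.14, 3.14, 3.14, 3.14, 3.14].

## Interface

Orientations are given as a unit quaternion [x, y, z, w].
In Python, from workcell import * gives the robot as it stands. The module is installed in compiled form; this text tells all that it offers.
- The arm moves only by the tool arm_command, never from a script. Its argument "steps" is a list of rows, each an object of numbers: "tx", "ty", "tz": the shift along the world's x, y, z in m; "ax", "ay", "az": the turn, a rotation vector about the world's x, y, z in degrees; "grip": the gripper command: -1 is fully open, 1 is shut, values between are in proportion. A call has 1 to 12 rows; each row shifts and turns the pose as measured when the row begins; what a row does not reach is not made up. A row lasts 1/12 s, in which the tool goes at most 41.7 mm and 7.16 degrees, less where a joint would pass 70% of its speed; a pose out of reach is approached as far as the arm can. A call is refused whole if a number of a shift passes 0.0417 or a number of a turn 7.16, either way. A call with a gripper value outside its range is refused whole. The fingers move at their own pace and stop on an object; the grip force is fixed at half the most. Time passes only in rows, so rows that do not move let the fingers close. It gives the time, the measured TCP pose, the force and the opening at its end, in the units of the state.
- get_state(): the state, without advancing time (a new reading comes with each control period).
- camera(name): name is "scene" or "top"; returns a dict with "pixels" (420x560x3 uint8, red, green, blue), "range_z" (420x560 float32, mm along the optical axis (not along the pixel's ray), 0 where there is no reading), "fx", "fy", "cx", "cy" (pixels), "D" ([k1, k2, p1, p2, k3] as OpenCV has them; the pictures are not rectified), "position" and "orientation" of the camera in the world. Camera axes: x right, y up, looking along -z (the intrinsics and any distortion apply to the point x, -y, -z); pixel columns grow to the right and rows downward; lengths in mm; the calibration is good to about 2 mm. A picture is of the moment at which its call begins.
- hand_in(): hands the job in, once; it reports no verdict.
Trained networks look in a picture, given as the dict that the camera call returned (one of the last four; its "shot" number tells which), for a name from the list of things; names that differ only in an ending like _2 or _b are one class to them, and where a whole thing is asked for, a point or a joint stands for the part that bears it (a point fixed in the world has none). Each returns a list of dicts, best first, with "p" (0 to 1); they miss things now and then, are a little off and sometimes report something else, mostly with a low value. They report only what shows in the picture. A call takes as long as a camera call. They do not tell look-alikes from the thing itself.
- regions_of(picture, label): "region" (420x560 bool, what is visible of it) and "extent" ([left, top, right, bottom] in pixels, round what is visible of it).
The state is a dict: "time": time; "q": joint angles; "dq": joint speeds; "effort": joint torques, N m; "position": TCP position; "tcp_rot": TCP orientation; "ft_force": force on the tool from outside, world axes, zero at the start; "ft_torque": the same for the moment, N m; "finger_gap": finger opening in mm.
Only numpy, scipy, OpenCV 4.12 (cv2) and the standard library are available. Lean on these libraries where they do the work, as an engineer would, in place of code of your own. Each camera call takes 0.05 s, during which the arm holds its last target. There are 200 camera calls.

## Task

Put the tall parts carton away: stand it upright on the floor of the low grey pick tray, in line with the three shorter cartons already there. No gap between them is wide enough, so gently push the shorter cartons apart inside the tray first; do not lift them out or tip them over, and do not ram or drop anything. At the end all four cartons stand upright in the tray, released, and the other things on the bench are left alone.

Things in the scene. Friction and masses are not known exactly. Their poses are not given: they have to be found in the camera images.
- tray: Low open grey plastic tray, fixed to the bench: 104 (own x) by 246 (own y) by 45 (z) mm outside, walls and floor 5 mm thick, so 94 by 236 mm inside. Origin at the centre of its underside; the row of cartons runs along its own y. The three cartons leave 86 mm of free length altogether, shared over the gaps; the wider of the two gaps between neighbouring cartons measures 30 to 52 mm.
- tall_carton: The carton to file: closed brown carton standing on end on the bench, 80 (own x) by 56 (own y) by 150 (own z, up) mm, about 350 g; origin at its centre, 75 mm above its underside. Same board, tape and label as the three in the tray, but 60 mm taller. Filed, it stands with its own y along the tray's y, either way round; gripped across its 56 mm near the top, the fingers stay above the shorter cartons.
- stock_a: One of three identical closed brown cartons standing on end in the tray, 80 (own x) by 50 (own y) by 90 (own z, up) mm, about 250 g; origin at its centre. Its broad faces are square to its own y, which runs along the tray's y. It slides on the tray floor (friction about 0.4) when pushed low, at about half its height or less; pushed near its top it tips.
- stock_b: One of three identical closed brown cartons standing on end in the tray, 80 (own x) by 50 (own y) by 90 (own z, up) mm, about 250 g; origin at its centre. Its broad faces are square to its own y, which runs along the tray's y. It slides on the tray floor (friction about 0.4) when pushed low, at about half its height or less; pushed near its top it tips.
- stock_c: One of three identical closed brown cartons standing on end in the tray, 80 (own x) by 50 (own y) by 90 (own z, up) mm, about 250 g; origin at its centre. Its broad faces are square to its own y, which runs along the tray's y. It slides on the tray floor (friction about 0.4) when pushed low, at about half its height or less; pushed near its top it tips.
- spray_can: Steel spray can standing on the bench, 52 mm across and 150 mm tall, origin at the centre of its underside. It stays where it is.
- tape_roll: Roll of clear packing tape lying flat on the bench, 100 mm across and 48 mm tall, origin at the centre of its underside. It stays where it is.
- kit_box: Flat closed brown carton lying on the bench, 90 by 140 by 35 mm, origin at its centre. It stays where it is.
Mind the look-alikes: they are no part of the job. What is shaped like the tall_carton but green or purple is not meant.

How it is judged (in metres and radians):
At the end, for the whole second after the job is handed in: All four cartons stand on the tray floor within its walls (heights within 5 mm), tilted less than 7 degrees, at rest; the tall one within 20 mm of the row's centre line and 100 mm of the tray's centre along the row (x of tall_carton in the frame of tray between -0.02 and 0.02 m and y of tall_carton in the frame of tray between -0.1 and 0.1 m and z of tall_carton in the frame of tray below 0.085 m and angle between each of tall_carton, stock_a, stock_b, stock_c's own z axis and vertical below 0.12 rad and linear speed of each of tall_carton, stock_a, stock_b, stock_c below 0.02 m/s and x of stock_a in the frame of tray between -0.025 and 0.025 m and y of stock_a in the frame of tray between -0.105 and 0.105 m and z of each of stock_a, stock_b, stock_c in the frame of tray below 0.055 m and x of stock_b in the frame of tray between -0.025 and 0.025 m and y of stock_b in the frame of tray between -0.105 and 0.105 m and x of stock_c in the frame of tray between -0.025 and 0.025 m and y of stock_c in the frame of tray between -0.105 and 0.105 m); the robot touches nothing.
It fails at once if a shorter carton is lifted out of the tray (25 mm off its floor) or tipped by more than 30 degrees (z of any of stock_a, stock_b, stock_c in the frame of tray above 0.08 m or angle between any of stock_a, stock_b, stock_c's own z axis and vertical above 0.52 rad).
It fails at once if the fingers press or strike a shorter carton with more than 60 N, or the tall carton is rammed against one with more than 100 N (contact force between the fingers and stock_a above 60 N or contact force between tall_carton and stock_a above 100 N or contact force between the fingers and stock_b above 60 N or contact force between tall_carton and stock_b above 100 N or contact force between the fingers and stock_c above 60 N or contact force between tall_carton and stock_c above 100 N).
It fails at once if the tall carton is dropped or thrown into the tray (faster than 0.4 m/s in or just above it) (x of tall_carton in the frame of tray between -0.06 and 0.06 m and y of tall_carton in the frame of tray between -0.123 and 0.123 m and z of tall_carton in the frame of tray below 0.14 m and linear speed of tall_carton above 0.4 m/s).
It fails at once if the spray can, the tape roll or the flat carton is moved by more than 30 mm (distance of any of spray_can, tape_roll, kit_box from where it was at the start of the episode above 0.03 m).
It also fails if it takes over 58 s, if anything falls off the work surface, if the arm or the gripper's body presses on something with over 40 N, if the wrist force passes 120 N, or if a joint passes its speed limit or range.

## Working session

There is one attempt and no reset: what is moved stays moved. The work goes in short steps, Python scripts to look and compute and a tool call to move; the robot and the scene stay as the last step left them, time stands still between calls to the robot, and variables do not carry over. Pictures are saved under pics/ and viewed, about 8 in all and at most 12, crops included, and the job is handed in when it is done.

Besides the shell and the picture viewer there is one more tool, called after ">>>" in YAML: its name, and indented under it one key for each argument. arm_command: Moves the arm, as the interface text tells. Its arguments: {"type":"object","properties":{"steps":{"type":"array"}},"required":["steps"]}

```bash
mkdir -p pics
cat > h.py <<'E'
from workcell import *
import numpy as np, cv2
from scipy.spatial.transform import Rotation as R
def cloud(p):
    h,w=p["range_z"].shape
    K=np.array([[p["fx"],0,p["cx"]],[0,p["fy"],p["cy"]],[0,0,1.]])
    uv=np.stack(np.meshgrid(np.arange(w),np.arange(h)),-1).reshape(-1,1,2).astype(float)
    n=cv2.undistortPoints(uv,K,np.array(p["D"],float)).reshape(h,w,2)
    z=p["range_z"].astype(float)
    P=np.stack([n[...,0]*z,-n[...,1]*z,-z],-1)
    W=P@R.from_quat(p["orientation"]).as_matrix().T+np.array(p["position"])
    W[z==0]=np.nan
    return W
def save(p,name,box=None,s=1):
    im=p["pixels"][...,::-1]
    if box: im=im[box[1]:box[3],box[0]:box[2]]
    cv2.imwrite("pics/"+name,cv2.resize(im,None,fx=s,fy=s,interpolation=cv2.INTER_CUBIC))
E
python3 - <<'E'
from h import *
np.set_printoptions(precision=1,suppress=True)
s=get_state();print(s["time"],s["position"],s["tcp_rot"],s["finger_gap"])
ims=[]
for n in("top","scene"):
    p=camera(n);W=cloud(p);print(n,p["position"])
    ims.append(p["pixels"][...,::-1])
    for l in("tray","tall_carton","stock_a","spray_can","tape_roll","kit_box"):
        for r in regions_of(p,l):
            q=W[r["region"]];q=q[~np.isnan(q[:,0])]
            if len(q)<10: continue
            zt=np.percentile(q[:,2],95);t=q[q[:,2]>zt-8]
            (c,sz,a)=cv2.minAreaRect(t[:,:2].astype(np.float32))
            print(l,round(r["p"],2),r["extent"],"top z",round(zt),"c",np.round(c,1),np.round(sz),round(a,1))
    save(p,n+"0.png",s=1.4)
E
```

```text
0.0 [237.1 604.6 230.4] [ 0.1  0.7 -0.1  0.7] 85.5311722627867
top [ 368.7  -22.2 1023.7]
tray 0.74 [293.6, 213.9, 398.8, 272.3] top z 46 c [ 472.2 -226.8] [248. 105.] 82.2
tall_carton 0.95 [194.0, 181.7, 239.5, 229.4] top z 152 c [546.2  77.3] [56. 79.] 39.0
tall_carton 0.7 [131.6, 271.6, 181.8, 319.1] top z 152 c [355.2 208.4] [81. 57.] 26.7
tall_carton 0.63 [146.6, 215.6, 189.2, 262.7] top z 152 c [476.1 189.8] [80. 56.] 0.1
stock_a 0.95 [300.1, 214.2, 326.8, 256.0] top z 97 c [ 485.  -139.7] [50. 80.] 84.3
stock_a 0.88 [373.0, 224.0, 404.2, 262.1] top z 97 c [ 461.9 -310.1] [52. 81.] 83.6
stock_a 0.77 [340.0, 222.3, 368.1, 262.1] top z 97 c [ 467.8 -235.2] [51. 81.] 81.5
spray_can 0.81 [222.2, 118.8, 247.3, 155.1] top z 151 c [718.3  41.1] [46. 45.] 40.4
tape_roll 0.91 [135.2, 130.0, 179.4, 171.8] top z 50 c [700.  233.3] [99. 97.] 35.0
kit_box 0.97 [290.3, 129.8, 346.4, 170.8] top z 37 c [ 709.3 -154.8] [ 92. 141.] 6.0
scene [1239.5  325.   665.6]
tray 0.62 [201.0, 171.6, 291.6, 221.4] top z 46 c [ 473.7 -229. ] [250. 106.] 83.2
tall_carton 0.93 [408.0, 165.2, 446.0, 238.3] top z 151 c [384.4 213.5] [148.  72.] 12.2
tall_carton 0.71 [316.9, 187.5, 366.2, 261.0] top z 151 c [544.7  75.8] [60. 82.] 38.6
tall_carton 0.67 [377.5, 186.9, 421.7, 269.5] top z 150 c [477.3 189. ] [57. 84.] 88.9
stock_a 0.88 [198.8, 148.4, 236.2, 184.4] top z 96 c [ 465.2 -302.1] [78. 83.] 88.8
stock_a 0.86 [250.6, 170.7, 285.6, 202.6] top z 97 c [ 485.  -141.7] [53. 83.] 83.1
stock_a 0.68 [224.1, 154.2, 256.7, 195.4] top z 95 c [ 470.5 -214.3] [97. 84.] 83.0
spray_can 0.68 [273.1, 228.5, 299.6, 306.0] top z 151 c [718.6  39.7] [48. 46.] 37.2
spray_can 0.2 [350.4, 289.7, 406.9, 349.5] top z 49 c [702.1 231. ] [99. 99.] 86.1
tape_roll 0.55 [352.0, 292.0, 408.3, 350.9] top z 49 c [702.3 231.4] [100. 100.] 33.3
kit_box 0.92 [170.8, 221.7, 246.8, 280.1] top z 37 c [ 712.3 -156.7] [ 93. 142.] 6.8
```

View pics/top0.png

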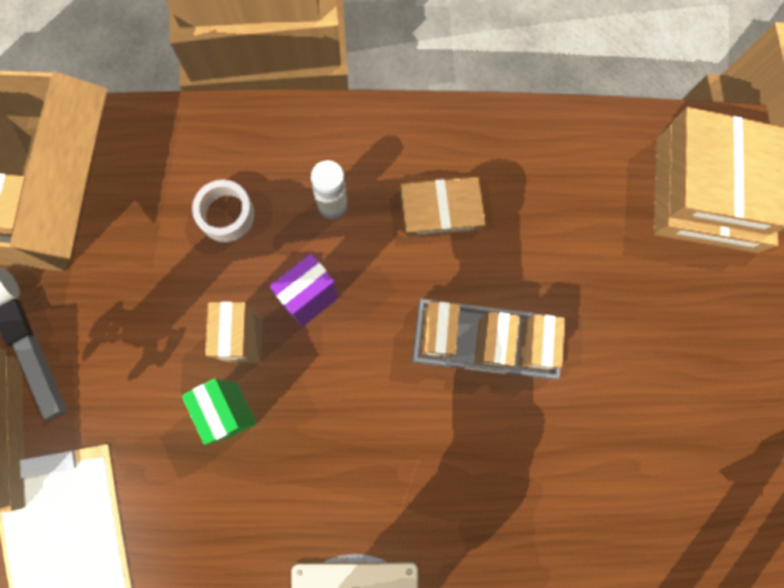

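View pics/scene0.png

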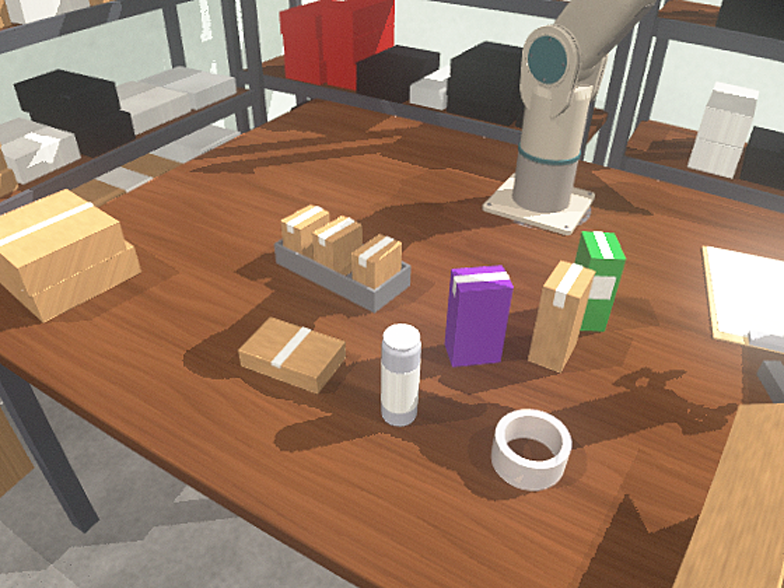

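Run:
```python
import cv2,numpy as np
im=cv2.imread("pics/top0.png");im=im[int(170*1.4):int(330*1.4),int(120*1.4):int(260*1.4)]
cv2.imwrite("pics/crop0.png",cv2.resize(im,None,fx=2.6,fy=2.6))
```

```text
(no output)
```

View pics/crop0.png

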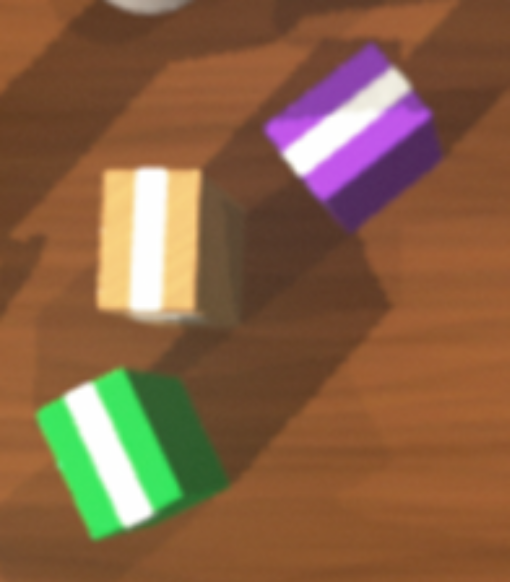

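Three tall shapes appear in the top picture (native pixels): brown (168,239), green (157,295) and purple (217,205). Only the brown one matches the description; it stands at about (476,190) mm with its 56 mm side along world y. The tray is at about (473,-228) with a yaw of about -7°. Its wide gap (47 mm) lies between the +y carton and the middle one. I'll push the middle carton towards -y.

Run:
```python
from h import *
np.set_printoptions(precision=3,suppress=True)
s=get_state();M=R.from_quat(s["tcp_rot"]).as_matrix();print(M, "jaw yaw",np.degrees(np.arctan2(M[1,1],M[0,1])))
```

```text
[[-0.     0.365  0.931]
 [ 0.     0.931 -0.365]
 [-1.     0.    -0.   ]] jaw yaw 68.58135079461682
```

>>> arm_command:
  steps:
    - {"tx": 0.04,"ty": -0.01,"grip": 1}
    - {"tx": 0.04,"ty": -0.01,"grip": 1}
    - {"tx": 0.04,"ty": -0.01,"grip": 1}
    - {"tx": 0.04,"ty": -0.01,"grip": 1}
    - {"tx": 0.035,"ty": -0.02,"grip": 1}
    - {"tx": 0.03,"ty": -0.03,"grip": 1}
    - {"ty": -0.04,"grip": 1}
    - {"ty": -0.04,"grip": 1}
    - {"ty": -0.04,"grip": 1}
    - {"ty": -0.04,"grip": 1}
    - {"ty": -0.04,"grip": 1}
    - {"ty": -0.04,"grip": 1}

```text
$.steps[0]: bad value
```

>>> arm_command:
  steps:
    - {"tx": 0.04,"ty": -0.01,"tz": 0,"ax": 0,"ay": 0,"az": 0,"grip": 1}
    - {"tx": 0.04,"ty": -0.01,"tz": 0,"ax": 0,"ay": 0,"az": 0,"grip": 1}
    - {"tx": 0.04,"ty": -0.01,"tz": 0,"ax": 0,"ay": 0,"az": 0,"grip": 1}
    - {"tx": 0.04,"ty": -0.01,"tz": 0,"ax": 0,"ay": 0,"az": 0,"grip": 1}
    - {"tx": 0.035,"ty": -0.02,"tz": 0,"ax": 0,"ay": 0,"az": -7,"grip": 1}
    - {"tx": 0.03,"ty": -0.03,"tz": 0,"ax": 0,"ay": 0,"az": -7,"grip": 1}
    - {"tx": 0,"ty": -0.04,"tz": 0,"ax": 0,"ay": 0,"az": -7,"grip": 1}
    - {"tx": 0,"ty": -0.04,"tz": 0,"ax": 0,"ay": 0,"az": -7,"grip": 1}
    - {"tx": 0,"ty": -0.04,"tz": 0,"ax": 0,"ay": 0,"az": -7,"grip": 1}
    - {"tx": 0,"ty": -0.04,"tz": 0,"ax": 0,"ay": 0,"az": -7,"grip": 1}
    - {"tx": 0,"ty": -0.04,"tz": 0,"ax": 0,"ay": 0,"az": -7,"grip": 1}
    - {"tx": 0,"ty": -0.04,"tz": 0,"ax": 0,"ay": 0,"az": -7,"grip": 1}

```text
time: 1.7
position: [463.2, 273.9, 230.2]
tcp_rot: [0.447, 0.552, -0.436, 0.553]
ft_force: [0.5, -0.1, 1.0]
finger_gap: 0.0
```

>>> arm_command:
  steps:
    - {"tx": 0.005,"ty": -0.04,"tz": 0,"ax": 0,"ay": 0,"az": -5,"grip": 1}
    - {"tx": 0.005,"ty": -0.04,"tz": 0,"ax": 0,"ay": 0,"az": -5,"grip": 1}
    - {"tx": 0.005,"ty": -0.04,"tz": 0,"ax": 0,"ay": 0,"az": -5,"grip": 1}
    - {"tx": 0,"ty": -0.04,"tz": 0,"ax": 0,"ay": 0,"az": -5,"grip": 1}
    - {"tx": 0,"ty": -0.04,"tz": 0,"ax": 0,"ay": 0,"az": 0,"grip": 1}
    - {"tx": 0,"ty": -0.04,"tz": 0,"ax": 0,"ay": 0,"az": 0,"grip": 1}
    - {"tx": 0,"ty": -0.04,"tz": 0,"ax": 0,"ay": 0,"az": 0,"grip": 1}
    - {"tx": 0,"ty": -0.04,"tz": 0,"ax": 0,"ay": 0,"az": 0,"grip": 1}
    - {"tx": 0,"ty": -0.04,"tz": 0,"ax": 0,"ay": 0,"az": 0,"grip": 1}
    - {"tx": 0,"ty": -0.04,"tz": -0.02,"ax": 0,"ay": 0,"az": 0,"grip": 1}
    - {"tx": 0,"ty": -0.035,"tz": -0.03,"ax": 0,"ay": 0,"az": 0,"grip": 1}
    - {"tx": 0,"ty": -0.025,"tz": -0.03,"ax": 0,"ay": 0,"az": 0,"grip": 1}

```text
time: 2.7
position: [481.0, -202.1, 163.3]
tcp_rot: [0.547, 0.453, -0.525, 0.469]
ft_force: [-0.3, 0.8, 0.1]
finger_gap: 0.2
```

Run:
```python
from h import *
np.set_printoptions(precision=1,suppress=True)
s=get_state();M=R.from_quat(s["tcp_rot"]).as_matrix();print(s["position"],"jaw yaw",np.degrees(np.arctan2(M[1,1],M[0,1])),M[:,0])
p=camera("scene");save(p,"scene1.png",(180,60,340,240),4)
```

```text
[ 481.  -202.1  163.3] jaw yaw -8.585130600381333 [ 0.  0. -1.]
```

View pics/scene1.png

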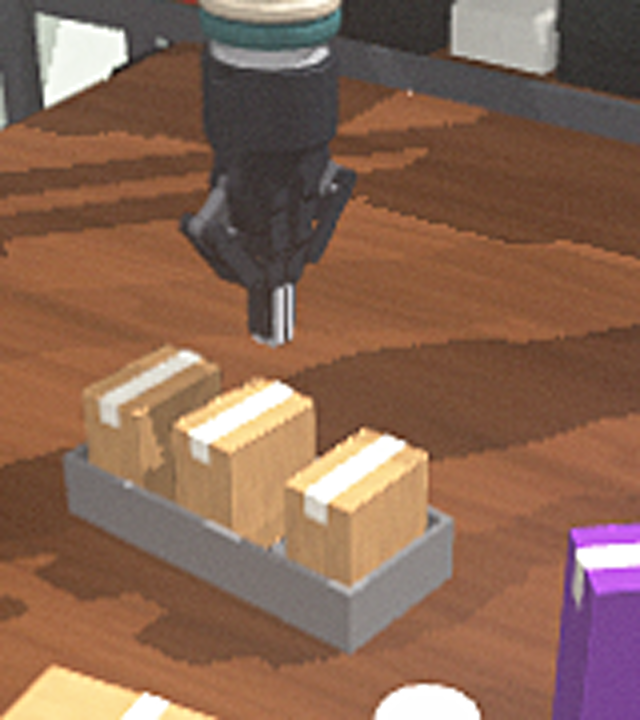

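>>> arm_command:
  steps:
    - {"tx": -0.001,"ty": 0.014,"tz": 0,"ax": 0,"ay": 0,"az": 1.5,"grip": 1}
    - {"tx": 0,"ty": 0,"tz": -0.02,"ax": 0,"ay": 0,"az": 0,"grip": 1}
    - {"tx": 0,"ty": 0,"tz": -0.02,"ax": 0,"ay": 0,"az": 0,"grip": 1}
    - {"tx": 0,"ty": 0,"tz": 0,"ax": 0,"ay": 0,"az": 0,"grip": 1}

```text
time: 3.08
position: [474.5, -195.8, 115.4]
tcp_rot: [0.541, 0.458, -0.525, 0.471]
ft_force: [-0.1, 0.6, 0.1]
finger_gap: 0.0
```

```bash
cat > st.py <<'E'
from h import *
np.set_printoptions(precision=1,suppress=True)
import sys
s=get_state();M=R.from_quat(s["tcp_rot"]).as_matrix();print(s["time"],s["position"],"jaw yaw",np.degrees(np.arctan2(M[1,1],M[0,1])),M[:,0],"F",s["ft_force"],s["finger_gap"])
if len(sys.argv)>1:
    u=np.array([np.sin(np.radians(7)),np.cos(np.radians(7))]);c=np.array([473,-228])
    for n in sys.argv[1:]:
        p=camera(n);W=cloud(p)
        for l in("stock_a","tall_carton"):
            for r in regions_of(p,l):
                q=W[r["region"]];q=q[~np.isnan(q[:,0])]
                if len(q)<10: continue
                zt=np.percentile(q[:,2],95);t=q[q[:,2]>zt-8][:,:2]
                a=cv2.minAreaRect(t.astype(np.float32))
                d=(t-c)@u; e=(t-c)@np.array([u[1],-u[0]])
                print(n,l,round(r["p"],2),"z",round(zt),"rect",np.round(a[0],1),np.round(a[1]),round(a[2],1),"tray-y %.0f..%.0f tray-x %.0f..%.0f"%(*np.percentile(d,[1,99]),*np.percentile(e,[1,99])))
E
python3 st.py top
```

```text
3.0833 [ 474.5 -195.8  115.4] jaw yaw -7.804856934225093 [ 0.  0. -1.] F [-0.1  0.6  0.1] 0.026611099742387893
top stock_a 0.65 z 97 rect [ 485.2 -139.7] [50. 81.] 84.3 tray-y 65..114 tray-x -38..40
top stock_a 0.22 z 37 rect [ 710.2 -154.8] [ 91. 142.] 5.8 tray-y 31..172 tray-x 175..278
top tall_carton 0.85 z 152 rect [546.3  77.4] [57. 79.] 39.2 tray-y 271..352 tray-x -6..76
top tall_carton 0.67 z 152 rect [476.  189.7] [56. 80.] 89.6 tray-y 385..443 tray-x -88..-7
top tall_carton 0.56 z 152 rect [355.4 208.5] [81. 58.] 27.5 tray-y 379..457 tray-x -212..-128
```

>>> arm_command:
  steps:
    - {"tx": 0.003,"ty": 0.01,"tz": 0,"ax": 0,"ay": 0,"az": 0,"grip": 1}
    - {"tx": 0,"ty": 0,"tz": 0,"ax": 0,"ay": 0,"az": 0,"grip": 1}
    - {"tx": 0,"ty": 0,"tz": 0,"ax": 0,"ay": 0,"az": 0,"grip": 1}

```text
time: 3.48
position: [482.4, -185.6, 122.0]
tcp_rot: [0.542, 0.455, -0.522, 0.475]
ft_force: [0.1, -0.7, 0.1]
finger_gap: -0.3
```

>>> arm_command:
  steps:
    - {"tx": -0.003,"ty": -0.002,"tz": -0.015,"ax": 0,"ay": 0,"az": 0,"grip": 1}
    - {"tx": 0,"ty": 0,"tz": -0.015,"ax": 0,"ay": 0,"az": 0,"grip": 1}
    - {"tx": 0,"ty": 0,"tz": 0,"ax": 0,"ay": 0,"az": 0,"grip": 1}
    - {"tx": 0,"ty": 0,"tz": 0,"ax": 0,"ay": 0,"az": 0,"grip": 1}

```text
time: 3.82
position: [482.9, -186.4, 94.9]
tcp_rot: [0.543, 0.454, -0.52, 0.479]
ft_force: [-0.5, -0.5, 0.4]
finger_gap: 0.2
```

>>> arm_command:
  steps:
    - {"tx": -0.001,"ty": 0,"tz": -0.015,"ax": 0,"ay": 0,"az": 0,"grip": 1}
    - {"tx": 0,"ty": 0,"tz": -0.015,"ax": 0,"ay": 0,"az": 0,"grip": 1}
    - {"tx": 0,"ty": 0,"tz": -0.015,"ax": 0,"ay": 0,"az": 0,"grip": 1}
    - {"tx": 0,"ty": 0,"tz": -0.008,"ax": 0,"ay": 0,"az": 0,"grip": 1}
    - {"tx": 0,"ty": 0,"tz": 0,"ax": 0,"ay": 0,"az": 0,"grip": 1}
    - {"tx": 0,"ty": 0,"tz": 0,"ax": 0,"ay": 0,"az": 0,"grip": 1}

```text
time: 4.32
position: [486.1, -187.4, 45.7]
tcp_rot: [0.544, 0.451, -0.518, 0.482]
ft_force: [-1.3, -1.1, -0.3]
finger_gap: 0.1
```

```bash
python3 st.py
```

```text
4.3167 [ 486.1 -187.4   45.7] jaw yaw -7.371785690536425 [ 0.1 -0.  -1. ] F [-1.3 -1.1 -0.3] 0.060502304682034436
```

>>> arm_command:
  steps:
    - {"tx": -0.004,"ty": -0.002,"tz": -0.005,"ax": 0,"ay": 1.6,"az": 0,"grip": 1}
    - {"tx": -0.004,"ty": -0.003,"tz": -0.003,"ax": 0,"ay": 1.6,"az": 0,"grip": 1}
    - {"tx": 0,"ty": -0.005,"tz": 0,"ax": 0,"ay": 0,"az": 0,"grip": 1}
    - {"tx": 0,"ty": -0.005,"tz": 0,"ax": 0,"ay": 0,"az": 0,"grip": 1}
    - {"tx": 0,"ty": -0.005,"tz": 0,"ax": 0,"ay": 0,"az": 0,"grip": 1}
    - {"tx": -0.001,"ty": -0.005,"tz": 0,"ax": 0,"ay": 0,"az": 0,"grip": 1}

```text
time: 4.82
position: [479.8, -213.2, 42.4]
tcp_rot: [-0.53, -0.464, 0.531, -0.471]
ft_force: [0.3, 1.1, -0.2]
finger_gap: 0.1
```

>>> arm_command:
  steps:
    - {"tx": -0.002,"ty": -0.004,"tz": -0.002,"ax": 0,"ay": 0,"az": 0,"grip": 1}
    - {"tx": -0.002,"ty": -0.004,"tz": -0.001,"ax": 0,"ay": 0,"az": 0,"grip": 1}
    - {"tx": -0.001,"ty": -0.004,"tz": 0,"ax": 0,"ay": 0,"az": 0,"grip": 1}
    - {"tx": 0,"ty": -0.003,"tz": 0,"ax": 0,"ay": 0,"az": 0,"grip": 1}
    - {"tx": 0,"ty": 0,"tz": 0,"ax": 0,"ay": 0,"az": 0,"grip": 1}

```text
time: 5.23
position: [473.8, -231.2, 40.1]
tcp_rot: [0.531, 0.463, -0.531, 0.471]
ft_force: [1.0, 1.5, -0.2]
finger_gap: -0.1
```

```bash
python3 st.py top scene
```

```text
5.2333 [ 473.8 -231.2   40.1] jaw yaw -7.37677920371772 [ 0. -0. -1.] F [ 1.   1.5 -0.2] -0.08718537639890887
top stock_a 0.92 z 98 rect [ 455.7 -109.9] [ 45. 164.] 63.5 tray-y 73..162 tray-x -97..41
top tall_carton 0.97 z 152 rect [546.2  77.3] [57. 79.] 39.1 tray-y 271..351 tray-x -6..74
top tall_carton 0.95 z 152 rect [475.9 189.4] [56. 80.] 89.5 tray-y 386..443 tray-x -88..-7
top tall_carton 0.89 z 152 rect [355.7 208.4] [82. 57.] 26.2 tray-y 379..457 tray-x -210..-127
scene stock_a 0.75 z 97 rect [ 468.8 -291.7] [111.  80.] 81.9 tray-y -117..-65 tray-x -34..43
scene stock_a 0.69 z 93 rect [ 506.3 -272.3] [59. 32.] 68.7 tray-y -67..-10 tray-x 19..46
scene stock_a 0.56 z 97 rect [ 486.4 -141.1] [51. 82.] 83.8 tray-y 63..113 tray-x -37..42
scene tall_carton 0.67 z 151 rect [354.9 207.2] [85. 57.] 25.9 tray-y 378..459 tray-x -210..-123
scene tall_carton 0.56 z 151 rect [545.2  76.2] [58. 81.] 39.5 tray-y 269..355 tray-x -7..79
```

>>> arm_command:
  steps:
    - {"tx": 0.001,"ty": 0.008,"tz": 0,"ax": 0,"ay": 0,"az": 0,"grip": 1}
    - {"tx": 0.001,"ty": 0.008,"tz": 0,"ax": 0,"ay": 0,"az": 0,"grip": 1}
    - {"tx": 0,"ty": 0,"tz": 0.02,"ax": 0,"ay": 0,"az": 0,"grip": 1}
    - {"tx": 0,"ty": 0,"tz": 0.03,"ax": 0,"ay": 0,"az": 0,"grip": 1}
    - {"tx": 0,"ty": 0,"tz": 0.035,"ax": 0,"ay": 0,"az": 0,"grip": 1}
    - {"tx": 0,"ty": 0,"tz": 0.04,"ax": 0,"ay": 0,"az": 0,"grip": 1}
    - {"tx": 0,"ty": 0,"tz": 0.04,"ax": 0,"ay": 0,"az": 7,"grip": -1}
    - {"tx": 0,"ty": 0.02,"tz": 0.03,"ax": 0,"ay": 0,"az": 7,"grip": -1}
    - {"tx": 0,"ty": 0.03,"tz": 0.02,"ax": 0,"ay": 0,"az": 7,"grip": -1}
    - {"tx": 0,"ty": 0.04,"tz": 0,"ax": 0,"ay": 0,"az": 7,"grip": -1}
    - {"tx": 0,"ty": 0.04,"tz": 0,"ax": 0,"ay": 0,"az": 7,"grip": -1}
    - {"tx": 0,"ty": 0.03,"tz": 0,"ax": 0,"ay": 0,"az": 7,"grip": -1}

```text
time: 6.53
position: [474.4, -46.0, 265.8]
tcp_rot: [0.321, 0.622, -0.322, 0.637]
ft_force: [0.5, 0.1, 0.4]
finger_gap: 72.4
```

```bash
python3 st.py top
```

```text
6.5333 [474.4 -46.  265.8] jaw yaw 35.90863580589486 [ 0. -0. -1.] F [0.5 0.1 0.4] 72.38370606347817
top stock_a 0.61 z 97 rect [ 462.  -262.7] [50. 82.] 83.6 tray-y -59..-11 tray-x -47..33
top stock_a 0.56 z 97 rect [ 461.6 -311.7] [49. 80.] 82.8 tray-y -109..-61 tray-x -41..37
top stock_a 0.29 z 152 rect [476.1 189.6] [80. 56.] 0.0 tray-y 385..443 tray-x -88..-8
top tall_carton 0.88 z 152 rect [476.1 189.6] [80. 56.] 0.0 tray-y 385..443 tray-x -88..-8
top tall_carton 0.78 z 152 rect [355.6 208.4] [81. 57.] 26.8 tray-y 379..458 tray-x -212..-127
top tall_carton 0.71 z 152 rect [506.5  47.4] [157.  79.] 37.4 tray-y 284..352 tray-x -9..75
```

>>> arm_command:
  steps:
    - {"tx": 0,"ty": 0.03,"tz": 0,"ax": 0,"ay": 0,"az": 7,"grip": -1}
    - {"tx": 0,"ty": 0.03,"tz": 0,"ax": 0,"ay": 0,"az": 7,"grip": -1}
    - {"tx": 0,"ty": 0.03,"tz": 0,"ax": 0,"ay": 0,"az": 7,"grip": -1}
    - {"tx": 0,"ty": 0.03,"tz": 0,"ax": 0,"ay": 0,"az": 7,"grip": -1}
    - {"tx": 0,"ty": 0.03,"tz": 0,"ax": 0,"ay": 0,"az": 7,"grip": -1}
    - {"tx": 0,"ty": 0.03,"tz": 0,"ax": 0,"ay": 0,"az": 7,"grip": -1}
    - {"tx": 0,"ty": 0.025,"tz": -0.01,"ax": 0,"ay": 0,"az": 7,"grip": -1}
    - {"tx": 0,"ty": 0.015,"tz": -0.02,"ax": 0,"ay": 0,"az": 5,"grip": -1}
    - {"tx": 0,"ty": 0.005,"tz": -0.01,"ax": 0,"ay": 0,"az": 0,"grip": -1}
    - {"tx": 0,"ty": 0,"tz": 0,"ax": 0,"ay": 0,"az": 0,"grip": -1}
    - {"tx": 0,"ty": 0,"tz": 0,"ax": 0,"ay": 0,"az": 0,"grip": -1}

```text
time: 7.6
position: [474.1, 179.1, 223.0]
tcp_rot: [-0.002, 0.698, 0.005, 0.716]
ft_force: [-0.4, -0.5, -0.1]
finger_gap: 85.7
```

```bash
python3 st.py
```

```text
7.6 [474.1 179.1 223. ] jaw yaw 90.58142315246852 [ 0.  0. -1.] F [-0.4 -0.5 -0.1] 85.70324527260765
```

>>> arm_command:
  steps:
    - {"tx": 0.002,"ty": 0.01,"tz": 0,"ax": 0,"ay": 1.5,"az": 0,"grip": -1}
    - {"tx": 0,"ty": 0,"tz": -0.015,"ax": 0,"ay": 0,"az": 0,"grip": -1}
    - {"tx": 0,"ty": 0,"tz": -0.015,"ax": 0,"ay": 0,"az": 0,"grip": -1}
    - {"tx": 0,"ty": 0,"tz": 0,"ax": 0,"ay": 0,"az": 0,"grip": -1}
    - {"tx": 0,"ty": 0,"tz": 0,"ax": 0,"ay": 0,"az": 0,"grip": -1}

```text
time: 8.02
position: [479.4, 182.6, 195.0]
tcp_rot: [0.002, 0.706, -0.002, 0.708]
ft_force: [0.6, 0.4, 0.3]
finger_gap: 85.1
```

```bash
python3 st.py; python3 -c "
from h import *
save(camera('scene'),'scene2.png',(290,90,470,300),3.3 and 2.8)"
```

```text
8.0167 [479.4 182.6 195. ] jaw yaw 89.71182237354421 [ 0.  0. -1.] F [0.6 0.4 0.3] 85.10425120237561
```

View pics/scene2.png

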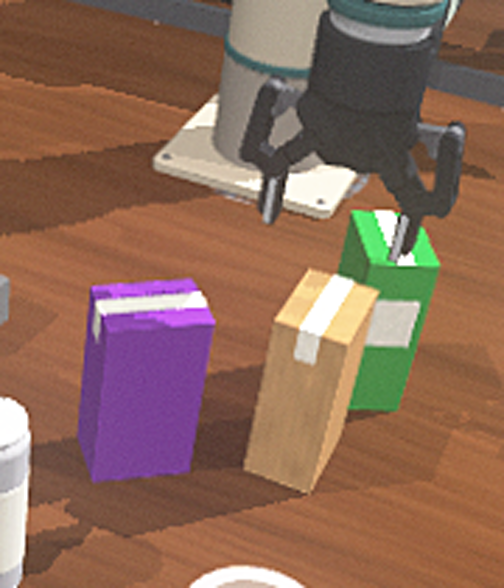

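>>> arm_command:
  steps:
    - {"tx": -0.003,"ty": 0.008,"tz": 0,"ax": 0,"ay": 0,"az": 0.3,"grip": -1}
    - {"tx": 0,"ty": 0,"tz": -0.002,"ax": 0,"ay": 0,"az": 0,"grip": -1}
    - {"tx": 0,"ty": 0,"tz": -0.005,"ax": 0,"ay": 0,"az": 0,"grip": -1}

```text
time: 8.32
position: [478.2, 190.4, 191.0]
tcp_rot: [0.002, 0.704, -0.0, 0.71]
ft_force: [-0.4, -0.9, -0.4]
finger_gap: 85.4
```

>>> arm_command:
  steps:
    - {"tx": 0,"ty": 0,"tz": -0.02,"ax": 0,"ay": 0.5,"az": 0,"grip": -1}
    - {"tx": 0,"ty": 0,"tz": -0.02,"ax": 0,"ay": 0,"az": 0,"grip": -1}
    - {"tx": 0,"ty": 0,"tz": -0.02,"ax": 0,"ay": 0,"az": 0,"grip": -1}
    - {"tx": 0,"ty": 0,"tz": -0.012,"ax": 0,"ay": 0,"az": 0,"grip": -1}
    - {"tx": 0,"ty": 0,"tz": -0.003,"ax": 0,"ay": 0,"az": 0,"grip": -1}
    - {"tx": 0,"ty": 0,"tz": 0,"ax": 0,"ay": 0,"az": 0,"grip": -1}

```text
time: 8.82
position: [479.4, 192.2, 114.6]
tcp_rot: [0.002, 0.705, 0.001, 0.709]
ft_force: [-0.3, -0.8, -0.4]
finger_gap: 85.2
```

>>> arm_command:
  steps:
    - {"tx": -0.002,"ty": -0.002,"tz": -0.002,"ax": 0,"ay": 0,"az": 0,"grip": -1}
    - {"tx": 0,"ty": 0,"tz": 0,"ax": 0,"ay": 0,"az": 0,"grip": 0}
    - {"tx": 0,"ty": 0,"tz": 0,"ax": 0,"ay": 0,"az": 0,"grip": 0.2}
    - {"tx": 0,"ty": 0,"tz": 0,"ax": 0,"ay": 0,"az": 0,"grip": 0.5}
    - {"tx": 0,"ty": 0,"tz": 0,"ax": 0,"ay": 0,"az": 0,"grip": 1}
    - {"tx": 0,"ty": 0,"tz": 0,"ax": 0,"ay": 0,"az": 0,"grip": 1}
    - {"tx": 0,"ty": 0,"tz": 0,"ax": 0,"ay": 0,"az": 0,"grip": 1}
    - {"tx": 0,"ty": 0,"tz": 0,"ax": 0,"ay": 0,"az": 0,"grip": 1}

```text
time: 9.48
position: [478.6, 190.4, 115.5]
tcp_rot: [0.003, 0.703, 0.002, 0.711]
ft_force: [-0.8, -0.4, -3.8]
finger_gap: 55.1
```

```bash
python3 st.py
```

```text
9.4833 [478.6 190.4 115.5] jaw yaw 89.93028515826374 [ 0.  0. -1.] F [-0.8 -0.4 -3.8] 55.134123609800554
```

>>> arm_command:
  steps:
    - {"tx": 0,"ty": 0,"tz": 0.005,"ax": 0,"ay": 0,"az": 0,"grip": 1}
    - {"tx": 0,"ty": 0,"tz": 0.01,"ax": 0,"ay": 0,"az": 0,"grip": 1}
    - {"tx": 0,"ty": 0,"tz": 0.02,"ax": 0,"ay": 0,"az": 0,"grip": 1}
    - {"tx": 0,"ty": 0,"tz": 0.025,"ax": 0,"ay": 0,"az": 0,"grip": 1}
    - {"tx": 0,"ty": 0,"tz": 0.025,"ax": 0,"ay": 0,"az": 0,"grip": 1}
    - {"tx": 0,"ty": 0,"tz": 0.025,"ax": 0,"ay": 0,"az": 0,"grip": 1}
    - {"tx": 0,"ty": 0,"tz": 0.025,"ax": 0,"ay": 0,"az": 0,"grip": 1}
    - {"tx": 0,"ty": 0,"tz": 0.025,"ax": 0,"ay": 0,"az": 0,"grip": 1}
    - {"tx": 0,"ty": 0,"tz": 0.02,"ax": 0,"ay": 0,"az": 0,"grip": 1}
    - {"tx": 0,"ty": 0,"tz": 0.01,"ax": 0,"ay": 0,"az": 0,"grip": 1}
    - {"tx": 0,"ty": 0,"tz": 0,"ax": 0,"ay": 0,"az": 0,"grip": 1}

```text
time: 10.4
position: [473.9, 188.9, 320.8]
tcp_rot: [0.002, 0.704, 0.002, 0.71]
ft_force: [0.2, -0.2, -1.6]
finger_gap: 55.0
```

```bash
python3 st.py; python3 -c "
from h import *
save(camera('scene'),'scene3.png',(150,0,480,320),1.8)"
```

```text
10.4 [473.9 188.9 320.8] jaw yaw 89.97939664574923 [ 0.  0. -1.] F [ 0.2 -0.2 -1.6] 55.047616103191544
```

View pics/scene3.png

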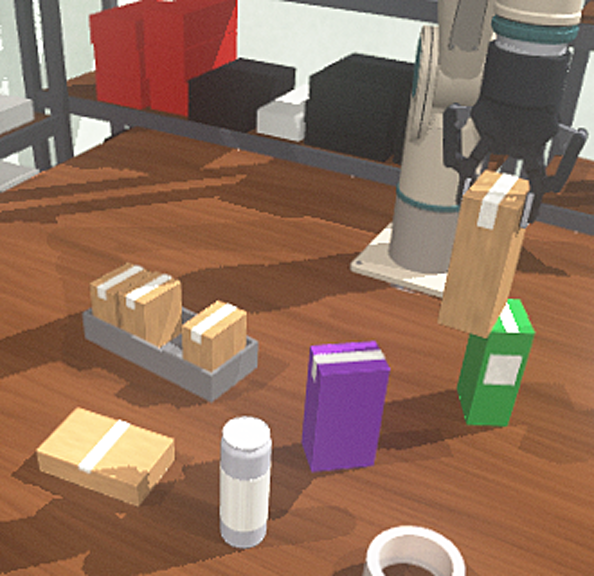

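>>> arm_command:
  steps:
    - {"tx": 0,"ty": -0.01,"tz": 0,"ax": 0,"ay": 0.5,"az": 0,"grip": 1}
    - {"tx": 0,"ty": -0.02,"tz": 0,"ax": 0,"ay": 0,"az": 0,"grip": 1}
    - {"tx": 0,"ty": -0.03,"tz": 0,"ax": 0,"ay": 0,"az": 0,"grip": 1}
    - {"tx": 0,"ty": -0.03,"tz": 0,"ax": 0,"ay": 0,"az": -2,"grip": 1}
    - {"tx": 0.002,"ty": -0.03,"tz": 0,"ax": 0,"ay": 0,"az": -2,"grip": 1}
    - {"tx": 0.002,"ty": -0.03,"tz": 0,"ax": 0,"ay": 0,"az": -2,"grip": 1}
    - {"tx": 0.001,"ty": -0.03,"tz": 0,"ax": 0,"ay": 0,"az": -1,"grip": 1}
    - {"tx": 0,"ty": -0.03,"tz": 0,"ax": 0,"ay": 0,"az": 0,"grip": 1}
    - {"tx": 0,"ty": -0.03,"tz": 0,"ax": 0,"ay": 0,"az": 0,"grip": 1}
    - {"tx": 0,"ty": -0.03,"tz": 0,"ax": 0,"ay": 0,"az": 0,"grip": 1}
    - {"tx": 0,"ty": -0.03,"tz": 0,"ax": 0,"ay": 0,"az": 0,"grip": 1}
    - {"tx": 0,"ty": -0.03,"tz": 0,"ax": 0,"ay": 0,"az": 0,"grip": 1}

```text
time: 11.45
position: [463.1, -155.4, 307.2]
tcp_rot: [0.044, 0.718, -0.038, 0.694]
ft_force: [-0.4, 1.0, -3.6]
finger_gap: 55.1
```

```bash
python3 st.py
```

```text
11.45 [ 463.1 -155.4  307.2] jaw yaw 83.35241302544826 [-0.  0. -1.] F [-0.4  1.  -3.6] 55.14785945450295
```

>>> arm_command:
  steps:
    - {"tx": 0.008,"ty": -0.02,"tz": -0.01,"ax": 0,"ay": -1,"az": 0,"grip": 1}
    - {"tx": 0.008,"ty": -0.01,"tz": -0.02,"ax": 0,"ay": -1,"az": 0,"grip": 1}
    - {"tx": 0,"ty": -0.005,"tz": -0.02,"ax": 0,"ay": 0,"az": 0,"grip": 1}
    - {"tx": 0,"ty": 0,"tz": 0,"ax": 0,"ay": 0,"az": 0,"grip": 1}
    - {"tx": 0,"ty": 0,"tz": 0,"ax": 0,"ay": 0,"az": 0,"grip": 1}

```text
time: 11.87
position: [471.1, -205.5, 250.7]
tcp_rot: [0.049, 0.709, -0.045, 0.702]
ft_force: [1.5, 0.1, -2.3]
finger_gap: 55.3
```

```bash
python3 st.py top scene
```

```text
11.8667 [ 471.1 -205.5  250.7] jaw yaw 82.32426991819978 [-0.  0. -1.] F [ 1.5  0.1 -2.3] 55.30203514283785
top stock_a 0.88 z 97 rect [ 485.4 -139.7] [50. 81.] 84.1 tray-y 65..114 tray-x -38..41
top stock_a 0.6 z 96 rect [ 426.9 -264.5] [24. 55.] 26.4 tray-y -60..-14 tray-x -47..-19
top stock_a 0.55 z 390 rect [ 416.5 -166.7] [  8. 100.] 27.7 tray-y 11..93 tray-x -95..-38
top tall_carton 0.98 z 288 rect [ 469.3 -197. ] [88. 56.] 4.5 tray-y -3..51 tray-x -46..33
top tall_carton 0.84 z 152 rect [355.5 208.6] [81. 57.] 27.0 tray-y 379..458 tray-x -212..-127
top tall_carton 0.59 z 152 rect [546.1  77.8] [57. 80.] 39.0 tray-y 271..351 tray-x -7..76
scene stock_a 0.87 z 96 rect [ 465.1 -314.5] [51. 81.] 81.8 tray-y -111..-63 tray-x -35..42
scene stock_a 0.82 z 97 rect [ 486.3 -141.9] [52. 82.] 83.0 tray-y 63..113 tray-x -37..42
scene tall_carton 0.72 z 288 rect [ 475.5 -204. ] [55. 77.] 83.7 tray-y -3..51 tray-x -30..37
scene tall_carton 0.65 z 151 rect [355.  207.3] [89. 58.] 25.5 tray-y 378..459 tray-x -212..-123
scene tall_carton 0.62 z 151 rect [545.4  76.2] [60. 82.] 39.8 tray-y 269..355 tray-x -6..80
```

>>> arm_command:
  steps:
    - {"tx": 0.006,"ty": 0.003,"tz": -0.008,"ax": 0,"ay": 0,"az": 0.7,"grip": 1}
    - {"tx": 0,"ty": 0,"tz": -0.008,"ax": 0,"ay": 0,"az": 0,"grip": 1}
    - {"tx": 0,"ty": 0,"tz": 0,"ax": 0,"ay": 0,"az": 0,"grip": 1}
    - {"tx": 0,"ty": 0,"tz": 0,"ax": 0,"ay": 0,"az": 0,"grip": 1}

```text
time: 12.5
position: [481.6, -199.3, 237.0]
tcp_rot: [0.042, 0.706, -0.039, 0.706]
ft_force: [1.0, -1.0, -3.0]
finger_gap: 55.4
```

```bash
python3 st.py
```

```text
12.5 [ 481.6 -199.3  237. ] jaw yaw 83.50056684613061 [-0.  0. -1.] F [ 1. -1. -3.] 55.37011022331884
```

>>> arm_command:
  steps:
    - {"tx": -0.002,"ty": -0.004,"tz": 0,"ax": 0,"ay": 0,"az": -0.3,"grip": 1}
    - {"tx": 0,"ty": 0,"tz": -0.008,"ax": 0,"ay": 0,"az": 0,"grip": 1}
    - {"tx": 0,"ty": 0,"tz": -0.008,"ax": 0,"ay": 0,"az": 0,"grip": 1}
    - {"tx": 0,"ty": 0,"tz": -0.005,"ax": 0,"ay": 0,"az": 0,"grip": 1}

```text
time: 12.83
position: [480.0, -204.0, 215.2]
tcp_rot: [0.043, 0.705, -0.041, 0.706]
ft_force: [-0.1, 0.3, -3.0]
finger_gap: 55.1
```

```bash
python3 st.py scene
```

```text
12.8333 [ 480.  -204.   215.2] jaw yaw 83.17926502772127 [ 0.  0. -1.] F [-0.1  0.3 -3. ] 55.088193213206495
scene stock_a 0.81 z 96 rect [ 463.8 -315.3] [55. 86.] 87.1 tray-y -112..-61 tray-x -37..43
scene stock_a 0.75 z 97 rect [ 485.7 -141.1] [52. 83.] 86.1 tray-y 64..113 tray-x -37..42
scene stock_a 0.71 z 94 rect [ 498.6 -268.5] [45. 26.] 50.0 tray-y -56..-13 tray-x 9..36
scene tall_carton 0.85 z 151 rect [354.6 207.2] [86. 58.] 26.1 tray-y 380..460 tray-x -212..-124
scene tall_carton 0.78 z 151 rect [545.7  76.5] [59. 81.] 39.4 tray-y 269..354 tray-x -7..79
scene tall_carton 0.61 z 251 rect [ 483.2 -198.3] [71. 78.] 84.5 tray-y -4..53 tray-x -26..45
```

>>> arm_command:
  steps:
    - {"tx": 0,"ty": 0.001,"tz": -0.01,"ax": 0,"ay": 0,"az": 0,"grip": 1}
    - {"tx": 0,"ty": 0,"tz": -0.01,"ax": 0,"ay": 0,"az": 0,"grip": 1}
    - {"tx": 0,"ty": 0,"tz": -0.01,"ax": 0,"ay": 0,"az": 0,"grip": 1}
    - {"tx": 0,"ty": 0,"tz": -0.01,"ax": 0,"ay": 0,"az": 0,"grip": 1}
    - {"tx": 0,"ty": 0,"tz": 0,"ax": 0,"ay": 0,"az": 0,"grip": 1}

```text
time: 13.4
position: [481.3, -203.3, 174.4]
tcp_rot: [0.043, 0.704, -0.041, 0.707]
ft_force: [-0.6, -0.1, -2.0]
finger_gap: 55.0
```

>>> arm_command:
  steps:
    - {"tx": -0.001,"ty": 0,"tz": -0.01,"ax": 0,"ay": 0.3,"az": 0,"grip": 1}
    - {"tx": 0,"ty": 0,"tz": -0.01,"ax": 0,"ay": 0,"az": 0,"grip": 1}
    - {"tx": 0,"ty": 0,"tz": -0.01,"ax": 0,"ay": 0,"az": 0,"grip": 1}
    - {"tx": 0,"ty": 0,"tz": -0.008,"ax": 0,"ay": 0,"az": 0,"grip": 1}
    - {"tx": 0,"ty": 0,"tz": 0,"ax": 0,"ay": 0,"az": 0,"grip": 1}

```text
time: 13.82
position: [481.2, -203.7, 133.7]
tcp_rot: [0.043, 0.706, -0.041, 0.706]
ft_force: [-0.3, 0.3, -2.5]
finger_gap: 55.3
```

```bash
python3 st.py; python3 -c "
from h import *
save(camera('scene'),'scene4.png',(170,60,340,240),3.3)"
```

```text
13.8167 [ 481.2 -203.7  133.7] jaw yaw 83.20516134277115 [ 0.  0. -1.] F [-0.3  0.3 -2.5] 55.268398313123406
```

View pics/scene4.png

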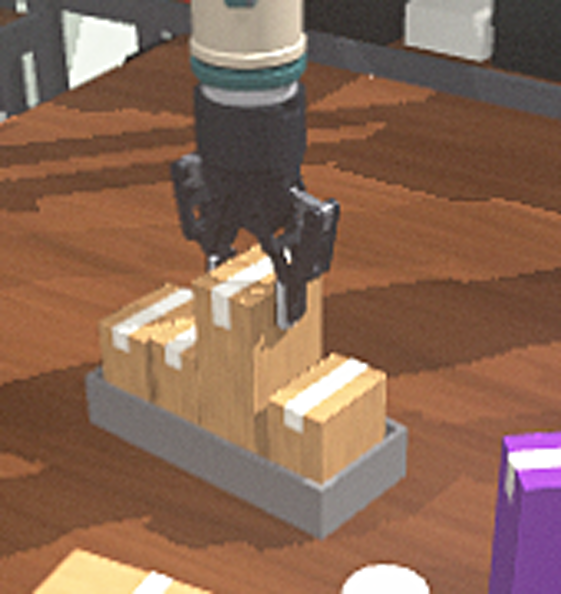

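Tall carton is upright between the middle and +y cartons, about 13 mm above the floor. I'll lower it the rest of the way in small steps.

>>> arm_command:
  steps:
    - {"tx": 0,"ty": 0,"tz": -0.005,"ax": 0,"ay": 0,"az": 0,"grip": 1}
    - {"tx": 0,"ty": 0,"tz": -0.004,"ax": 0,"ay": 0,"az": 0,"grip": 1}
    - {"tx": 0,"ty": 0,"tz": -0.002,"ax": 0,"ay": 0,"az": 0,"grip": 1}
    - {"tx": 0,"ty": 0,"tz": 0,"ax": 0,"ay": 0,"az": 0,"grip": 1}

```text
time: 14.2
position: [482.5, -204.3, 123.1]
tcp_rot: [0.042, 0.705, -0.042, 0.707]
ft_force: [-0.3, -0.9, -2.7]
finger_gap: 55.0
```

>>> arm_command:
  steps:
    - {"tx": 0,"ty": 0,"tz": -0.002,"ax": 0,"ay": 0,"az": 0,"grip": 1}
    - {"tx": 0,"ty": 0,"tz": -0.002,"ax": 0,"ay": 0,"az": 0,"grip": 1}
    - {"tx": 0,"ty": 0,"tz": 0,"ax": 0,"ay": 0,"az": 0,"grip": 1}

```text
time: 14.45
position: [483.1, -204.6, 119.9]
tcp_rot: [0.042, 0.704, -0.042, 0.708]
ft_force: [0.9, -0.1, -2.6]
finger_gap: 55.1
```

>>> arm_command:
  steps:
    - {"tx": -0.001,"ty": 0,"tz": -0.002,"ax": 0,"ay": 0.3,"az": 0,"grip": 1}
    - {"tx": 0,"ty": 0,"tz": -0.002,"ax": 0,"ay": 0,"az": 0,"grip": 1}
    - {"tx": 0,"ty": 0,"tz": 0,"ax": 0,"ay": 0,"az": 0,"grip": 1}

```text
time: 14.7
position: [483.6, -204.9, 120.6]
tcp_rot: [0.042, 0.704, -0.042, 0.707]
ft_force: [-0.4, 0.3, -3.0]
finger_gap: 55.3
```

>>> arm_command:
  steps:
    - {"tx": -0.001,"ty": 0.001,"tz": -0.004,"ax": 0,"ay": 0,"az": 0,"grip": 1}
    - {"tx": 0,"ty": 0,"tz": -0.003,"ax": 0,"ay": 0,"az": 0,"grip": 1}

```text
time: 14.87
position: [484.0, -206.0, 119.2]
tcp_rot: [0.042, 0.702, -0.044, 0.709]
ft_force: [-9.0, 5.8, 40.3]
finger_gap: 55.3
```

```bash
python3 st.py scene
```

```text
14.8667 [ 484.  -206.   119.2] jaw yaw 83.0586763347902 [ 0. -0. -1.] F [-9.   5.8 40.3] 55.290151812882364
scene stock_a 0.83 z 96 rect [ 491.4 -279.1] [53. 28.] 36.3 tray-y -63..-20 tray-x 2..36
scene stock_a 0.7 z 96 rect [ 466.9 -311.2] [57. 82.] 82.1 tray-y -111..-57 tray-x -34..44
scene stock_a 0.66 z 97 rect [ 486.  -141.4] [51. 84.] 85.3 tray-y 63..113 tray-x -37..42
scene stock_a 0.43 z 155 rect [ 505.  -203.1] [89. 61.] 57.9 tray-y -5..52 tray-x -13..48
scene tall_carton 0.84 z 155 rect [ 489.3 -210. ] [64. 69.] 85.2 tray-y -5..51 tray-x -15..48
```

>>> arm_command:
  steps:
    - {"tx": -0.001,"ty": 0,"tz": 0.001,"ax": 0,"ay": 0.5,"az": 0,"grip": 1}
    - {"tx": 0,"ty": 0,"tz": 0,"ax": 0,"ay": 0,"az": 0,"grip": 1}

```text
time: 15.18
position: [483.5, -206.1, 121.9]
tcp_rot: [0.042, 0.704, -0.044, 0.707]
ft_force: [-0.2, -0.5, -3.1]
finger_gap: 54.9
```

>>> arm_command:
  steps:
    - {"tx": 0,"ty": 0,"tz": -0.002,"ax": 0,"ay": 0,"az": 0,"grip": 1}
    - {"tx": 0,"ty": 0,"tz": 0,"ax": 0,"ay": 0,"az": 0,"grip": 0}
    - {"tx": 0,"ty": 0,"tz": 0,"ax": 0,"ay": 0,"az": 0,"grip": -0.6}
    - {"tx": 0,"ty": 0,"tz": 0,"ax": 0,"ay": 0,"az": 0,"grip": -1}
    - {"tx": 0,"ty": 0,"tz": 0,"ax": 0,"ay": 0,"az": 0,"grip": -1}
    - {"tx": 0,"ty": 0,"tz": 0,"ax": 0,"ay": 0,"az": 0,"grip": -1}
    - {"tx": 0,"ty": 0,"tz": 0,"ax": 0,"ay": 0,"az": 0,"grip": -1}

```text
time: 15.77
position: [484.0, -206.4, 118.0]
tcp_rot: [0.041, 0.704, -0.044, 0.707]
ft_force: [0.2, -0.5, -0.2]
finger_gap: 85.4
```

>>> arm_command:
  steps:
    - {"tx": 0,"ty": 0,"tz": 0.01,"ax": 0,"ay": 0,"az": 0,"grip": -1}
    - {"tx": 0,"ty": 0,"tz": 0.02,"ax": 0,"ay": 0,"az": 0,"grip": -1}
    - {"tx": 0,"ty": 0,"tz": 0.03,"ax": 0,"ay": 0,"az": 0,"grip": -1}
    - {"tx": 0,"ty": 0,"tz": 0.03,"ax": 0,"ay": 0,"az": 0,"grip": -1}
    - {"tx": 0,"ty": 0,"tz": 0.03,"ax": 0,"ay": 0,"az": 0,"grip": -1}
    - {"tx": 0,"ty": 0.04,"tz": 0.01,"ax": 0,"ay": 0,"az": 0,"grip": -1}
    - {"tx": 0,"ty": 0.04,"tz": 0,"ax": 0,"ay": 0,"az": 0,"grip": -1}
    - {"tx": 0,"ty": 0.04,"tz": 0,"ax": 0,"ay": 0,"az": 0,"grip": -1}
    - {"tx": 0,"ty": 0.04,"tz": 0,"ax": 0,"ay": 0,"az": 0,"grip": -1}
    - {"tx": 0,"ty": 0.03,"tz": 0,"ax": 0,"ay": 0,"az": 0,"grip": -1}
    - {"tx": 0,"ty": 0,"tz": 0,"ax": 0,"ay": 0,"az": 0,"grip": -1}
    - {"tx": 0,"ty": 0,"tz": 0,"ax": 0,"ay": 0,"az": 0,"grip": -1}

```text
time: 16.77
position: [482.2, -11.6, 263.3]
tcp_rot: [0.044, 0.7, -0.047, 0.711]
ft_force: [-0.6, -0.7, 1.2]
finger_gap: 85.5
```

```bash
python3 st.py top scene; python3 -c "
from h import *
save(camera('scene'),'scene5.png',(170,90,340,260),3.3)"
```

```text
16.7667 [482.2 -11.6 263.3] jaw yaw 82.60401813917825 [ 0. -0. -1.] F [-0.6 -0.7  1.2] 85.53197572930985
top stock_a 0.79 z 97 rect [ 462.  -259.6] [58. 81.] 83.1 tray-y -60..-12 tray-x -47..33
top stock_a 0.79 z 97 rect [ 484.9 -139.8] [50. 80.] 84.3 tray-y 65..114 tray-x -38..40
top stock_a 0.76 z 97 rect [ 462.3 -312.1] [54. 81.] 82.6 tray-y -111..-61 tray-x -41..39
top tall_carton 0.98 z 152 rect [355.2 208.4] [81. 58.] 27.4 tray-y 379..455 tray-x -212..-128
top tall_carton 0.66 z 157 rect [ 481.7 -206.4] [58. 81.] 82.9 tray-y -5..51 tray-x -34..45
scene stock_a 0.76 z 96 rect [ 467.2 -314.9] [54. 77.] 85.7 tray-y -112..-60 tray-x -32..43
scene stock_a 0.68 z 96 rect [ 486.  -270.5] [44. 36.] 80.9 tray-y -62..-20 tray-x 1..36
scene stock_a 0.59 z 97 rect [ 485.6 -141.1] [51. 82.] 85.3 tray-y 64..113 tray-x -38..42
scene tall_carton 0.93 z 155 rect [ 482.9 -207.4] [60. 85.] 82.7 tray-y -6..51 tray-x -33..48
scene tall_carton 0.74 z 151 rect [546.   75.6] [58. 79.] 38.0 tray-y 270..353 tray-x -4..80
```

View pics/scene5.png

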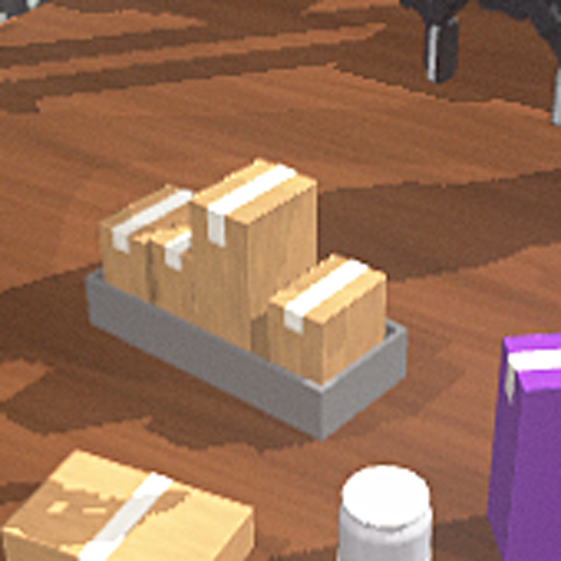

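All four cartons stand upright in the tray. The tall one is centred at about tray x +6, tray y +23 mm, with its top at 155–157 mm. The gripper is clear, so I'm handing in.

```bash
python3 -c "
from h import *
print(hand_in())"
```

```text
the job is handed in; nothing more can be done
None
```

The tall brown carton now stands upright on the tray floor, in line with the three shorter ones, and the job is handed in. It took about 17 s of the 58 s allowed. With the fingers shut, I pushed the middle carton about 29 mm towards -y, which widened the 47 mm gap to about 75 mm. I then gripped the tall carton across its 56 mm side, lowered it in, released it and backed off.

**Last checks** (both cameras and one picture, before handing in):
- **Tall carton:** it is at about x +6, y +23 mm in the tray frame. Its top is at 155–157 mm, which fits standing on the floor.
- **Shorter cartons:** all three look upright inside the tray, centred at about y +89, -36 and -86 mm. The middle one sits about 7 mm off the row's centre line, close to the tray's long wall.
- **Gripper:** open, clear and touching nothing.

**What was less clean:**
- The tall carton met the tray floor with a brief 40 N push before I eased off. I lowered it again and let go.
- Small moves often drifted a few millimetres, so I corrected them as I went.
- I never saw contact forces on individual cartons, only the wrist force. It read about 1–2 N at the end of each push move.
- I did not measure the spray can, tape roll and flat carton again at the end. No move went near them, and the can and flat carton, partly in view in the last picture, showed nothing amiss.

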